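# Reload the drying cabinet and set its timer

## Robot

A 7-joint arm with a two-finger parallel gripper is mounted at the origin on the work surface. World frame = base frame: x ahead of the robot, y to its left, z up, the work surface at z = 0. Lengths are in m, angles in rad, forces in N, time in s.
With the tool pointing down it reaches from about 0.4 to 0.85 m from the base axis. Payload 10.4 kg.
Tool frame: the origin (TCP) lies midway between the tips of the shut fingers; the grasp point (between the pads) lies 19 mm behind it; z points along the fingers, x is the direction in which the jaws open and shut, and the axes are right-handed (so a half turn about z gives the same grasp; the last joint's range is limited). The gripper opens to 85 mm and grips with 20 to 120 N. Pads are 22 mm wide; open, the fingers measure 114 mm over their backs; the gripper's body (76 mm by 85 mm) begins 54 mm behind the grasp point. The pads swing forward as they close: fully open they stand 13 mm farther back than shut.
Start: joints at [1.171, 0.332, -0.065, 1.46, 0.022, 1.35, -0.088], TCP at [0.23, -0.581, 0.231] pointing down, gripper open.
Joint ranges: [-2.6, 2.6], [-0.5, 2.12], [-1.47, 1.34], [0.16, 2.42], [-1.27, 4.41], [0.06, 2.06], [-2.6, 2.6]. Speed limits (rad/s): [2.22, 2.22, 2.79, 2.79, 3.14, 3.14, 3.14].

## Interface

Orientations are given as a unit quaternion [x, y, z, w].
In Python, from workcell import monitor, eyes, ticket, models gives the robot as it stands.
- The arm moves only by the tool servo_tool, never from a script. Its argument "motion" is a list of rows, each a list of 7 numbers: the opening, from 0 (shut) to 1 (fully open), then the shift along the tool's x, y, z in m, then the turn, a rotation vector about the tool's x, y, z in degrees. In form: [[fingers, tx, ty, tz, rx, ry, rz], ...]. A call has 1 to 20 rows; each row is the pose to reach, as a shift and turn from the pose commanded when the call began, along the tool's axes at that moment; what a row does not reach only later rows make up. A row lasts 1/8 s, in which the tool goes at most 62.5 mm and 10.7 degrees, less where a joint would pass 70% of its speed; a pose out of reach is approached as far as the arm can. A call with a gripper value outside its range is refused whole. The fingers move at their own pace and stop on an object; "grip_force" is the grip in N (left out, the last holds). Time passes only in rows, so rows that repeat a pose let the fingers close. It gives the time, the measured TCP pose, the force and the opening at its end, in the units of the state.
- monitor.get_obs(): the state, without advancing time (a new reading comes with each control period).
- eyes.camera(name): name is "scene" or "top" or "wrist"; returns (picture, depth): 420x560x3 uint8, blue, green, red; 420x560 float32, m along the optical axis (not along the pixel's ray), 0 where there is no reading.
- eyes.camera_info(name): a dict with "intrinsics" (3x3 intrinsics, pixels), "extrinsics" (4x4, takes a point from world to camera coordinates); the wrist camera has in their place "tool_from_camera" (4x4, takes a point from camera to tool coordinates, whose origin is the TCP and whose axes are the tool frame's). Camera axes: x right, y down, z forward; pixel columns grow to the right and rows downward; lengths in m; the calibration is good to about 2 mm. A picture is of the moment at which its call begins: read the wrist's pose just before it. camera_info takes no time and is no camera call.
- ticket.hand_in(): hands the job in, once; it reports no verdict.
Trained networks look in the newest picture that a camera, given by its name, has taken for a name from the list of things; names that differ only in an ending like _2 or _b are one class to them, and where a whole thing is asked for, a point or a joint stands for the part that bears it (a point fixed in the world has none). Each returns a list of dicts, best first, with "confidence" (0 to 1); they miss things now and then, are a little off and sometimes report something else, mostly with a low value. They report only what shows in the picture. A call takes as long as a camera call.
- models.boxes_of(camera, thing): "point" ([x, y, z] in m, in the coordinates of the camera as it stood for that picture, good to about 4 mm: the middle of the surface that is visible of it).
The state is a dict: "clock": time; "joint_pos": joint angles; "joint_velocities": joint speeds; "tau": joint torques, N m; "position": TCP position; "ee_rot": TCP orientation; "ft_force": force on the tool from outside, world axes, zero at the start; "torque": the same for the moment, N m; "grip_width": opening from 0.0 (shut) to 1.0 (fully open).
Only numpy, scipy, OpenCV 4.12 (cv2) and the standard library are available. Lean on these libraries where they do the work, as an engineer would, in place of code of your own. Each camera call takes 0.05 s, during which the arm holds its last target. There are 200 camera calls.

## Task

Pull open the drawer of the drying cabinet, take the cured keep out and stand it upright on the plywood base board, and stand every fresh castle part from the table upright on the drawer's floor in its place. Push the drawer fully shut, and only then turn the timer selector on the cabinet's top clockwise, click by click, to the fourth mark after off, without ever running past it. Leave the glue bottle, the tree and the gatehouse where they stand.

Things in the scene. Friction and masses are not known exactly. Their poses are not given: they have to be found in the camera images.
- wall_center (a point): Straight castle wall of small wooden bricks, 100 long x 40 wide x 52 high; solid up to 38, three 20 mm long merlons above. One of four kinds of fresh castle part; two or three are present, scattered on the table left of the cabinet, turned any way within about 1 rad, standing upright. Origin: its centre, half-way up; x along its length, y across its width, z up. Grip it across the width. About 0.1 kg.
- stair_center (a point): Brick staircase, 90 long x 42 wide x 50 high: three 30 mm long steps, 20, 40 and 50 high towards +x. One of four kinds of fresh castle part; two or three are present, scattered on the table left of the cabinet, turned any way within about 1 rad, standing upright. Origin: its centre, half-way up; x along its length, y across its width, z up. Grip it across the width. About 0.1 kg.
- arch_center (a point): Brick arch bridge, 100 long x 40 wide x 50 high; two legs 30 long at the ends, an opening 40 long x 20 high under its middle, solid above that. One of four kinds of fresh castle part; two or three are present, scattered on the table left of the cabinet, turned any way within about 1 rad, standing upright. Origin: its centre, half-way up; x along its length, y across its width, z up. Grip it across the width. About 0.1 kg.
- house_center (a point): Small flat-roofed brick house, 70 long x 44 wide (roof 74 x 46) x 48 high, solid. One of four kinds of fresh castle part; two or three are present, scattered on the table left of the cabinet, turned any way within about 1 rad, standing upright. Origin: its centre, half-way up; x along its length, y across its width, z up. Grip it across the width. About 0.1 kg.
- keep_center (a point): The cured keep, in the drawer at the start, in its front half, long side roughly along the drawer's slide (within 0.25 rad): brick block 80 long x 56 wide x 60 high, solid up to 44, with four 20 x 18 corner turrets above, the largest of the castle parts. Origin: its centre, half-way up; x along its length, y across its width, z up. Grip it across the width. 0.14 kg.
- board_top (a point): Centre of the top face of the castle's base board, a plain plywood board 120 (x) x 150 (y), 8 thick, fixed on the table; a small steel screw head near each corner. z up.
- cab_drawer0 (a joint): The drawer of the grey drying cabinet (280 deep x 340 wide x 130 high, fixed on the table). Value in m: 0 shut, grows as it is pulled out towards the robot, 0.197 at most. It may start up to 20 mm ajar. Slides easily (1 N friction, light damping) and stays where left.
- cab_drawer0_handle (a point): Middle of the drawer's steel bar handle, 11 thick, 120 long, horizontal along the drawer front, 35 in front of the front panel and about 38 below the cabinet's top; it moves with the drawer. x axis: into the cabinet, so the drawer opens along -x; z up. Two 8 thick struts join it to the panel 51 either side of the middle. The bar can be pinched from above, a finger either side.
- drawer_floor (a point): Centre of the drawer's inner floor, moving with the drawer; x into the cabinet, y along the front, z up. Inside, the drawer is 235 (x) x 298 (y), walls 6 thick standing 60 above this floor; the aluminium front panel behind the handle is 15 thick and stands about 70 above it. The cabinet's closed top covers whatever is not pulled out: with the drawer out by d, the part at x < d - 0.123 m is open from above.
- dial (a joint): The timer selector on the cabinet's top, value in rad, 0 at the off mark, grows clockwise seen from above. It clicks every 30 degrees (0.524 rad): positions 0 (off) to 6, end stops at 0 and at 6. When let go it snaps to the nearest click. Turning it over a click takes about 0.1 N m. It starts at off, the first or the second mark.
- dial_grip (a point): The selector's axis at the height to grip it. Black bar grip 50 long x 16 thick, its top 9 above this point and its lower edge 25 below, on a round black skirt of 54 diameter. x axis along the bar; the bar's -x end is the pointer (white line on its top, white tip at the skirt). Turns with the dial; z up.
- dial_off (a point): The off mark, a broad white bar on the black dial face, on the side of the dial towards the drawer's front, 42 from the dial's axis. Six thin white marks follow it clockwise, 30 degrees apart; the fourth is 120 degrees clockwise from off.
- glue_mid (a point): Bystander: white glue bottle, 60 diameter x 150 high, at its mid height.
- tree_mid (a point): Bystander: model fir tree on a round wooden foot, 60 diameter x 145 high, at its mid height.
- gate_mid (a point): Bystander: brick gatehouse model, 50 x 120 x 102 high, at its mid height.

How it is judged:
By the outcome, as a careful person would: the job done as asked, in the order asked, and still so for the second after the job is handed in, with the robot touching nothing.
Of wall, stair, arch, house only 2 to 3 are there at a start; the rules pass over those that are not, and their reading is None.
At some moment in a run one of wall, stair, arch, house may be knocked a few centimetres aside while the robot is not near it.
Once in a run the grip may slacken for a moment while it holds something.
It also fails if it takes over 210 s, if anything falls off the work surface, if the arm or the gripper's body presses on something with over 40 N, if the wrist force passes 120 N, or if a joint passes its speed limit or range.

## Working session

There is one attempt and no reset: what is moved stays moved. The work goes in short steps, Python scripts to look and compute and a tool call to move; the robot and the scene stay as the last step left them, time stands still between calls to the robot, and variables do not carry over. Pictures are saved under pics/ and viewed, about 12 in all and at most 16, crops included, and the job is handed in when it is done.

Besides the shell and the picture viewer there is one more tool, called after "Call:" as name(argument=value, ...) on one line, values as JSON. servo_tool: Moves the arm, as the interface text tells. Its arguments: {"type":"object","properties":{"motion":{"type":"array"},"grip_force":{"type":"number"}},"required":["motion"]}

```bash
ls; mkdir -p pics; python3 - <<'E'
from workcell import monitor, eyes
import cv2
o=monitor.get_obs(); print(o)
for n in ("scene","top"):
    p,d=eyes.camera(n); cv2.imwrite(f"pics/{n}0.png",p); i=eyes.camera_info(n); print(n,i)
print(eyes.camera_info("wrist"))
E
```

```text
pics
{'clock': 0.0, 'joint_pos': array([ 1.17141135,  0.33289022, -0.06469491,  1.46092803,  0.02161015,
        1.34993322, -0.08850551]), 'joint_velocities': array([-4.10768027e-04, -9.41999902e-04, -5.64097696e-05,  4.03650651e-04,
        4.59117375e-05, -3.51294667e-04,  2.89756158e-04]), 'tau': array([ 1.45510068e-03, -6.25463104e+01,  5.00181061e-02, -3.91611385e+01,
        1.63297250e-02,  9.93435387e-03,  9.67409107e-06]), 'position': array([ 0.229806  , -0.58080765,  0.23051083]), 'ee_rot': array([ 8.27025958e-01, -5.62163258e-01, -6.26547683e-04, -3.77491121e-04]), 'ft_force': array([ 0.17177427, -0.38405107, -0.82823157]), 'torque': array([ 0.02590383, -0.00472618, -0.0165086 ]), 'grip_width': 1.0001168460736358}
scene {'intrinsics': array([[383.3090591 ,   0.        , 287.49727883],
       [  0.        , 383.3090591 , 210.56202234],
       [  0.        ,   0.        ,   1.        ]]), 'extrinsics': array([[ 0.74249157,  0.66938244,  0.02516767, -0.41017056],
       [ 0.38191151, -0.39215842, -0.83687238, -0.09179641],
       [-0.55031796,  0.63098251, -0.54681918,  1.52
[... 337 characters left out ...]
992,  0.01861534, -0.12163825,  0.57967453],
       [ 0.12188286,  0.01262003, -0.99246426,  1.17012564],
       [ 0.        ,  0.        ,  0.        ,  1.        ]])}
{'intrinsics': array([[316.18125856,   0.        , 278.2020935 ],
       [  0.        , 316.18125856, 210.65225248],
       [  0.        ,   0.        ,   1.        ]]), 'tool_from_camera': array([[ 9.99999807e-01, -5.76004139e-04,  2.32480039e-04,
         1.26769599e-03],
       [ 4.79245244e-04,  9.53570877e-01,  3.01168312e-01,
        -7.73563696e-02],
       [-3.95160389e-04, -3.01168143e-01,  9.53570969e-01,
        -1.43604293e-01],
       [ 0.00000000e+00,  0.00000000e+00,  0.00000000e+00,
         1.00000000e+00]])}
```

View pics/top0.png

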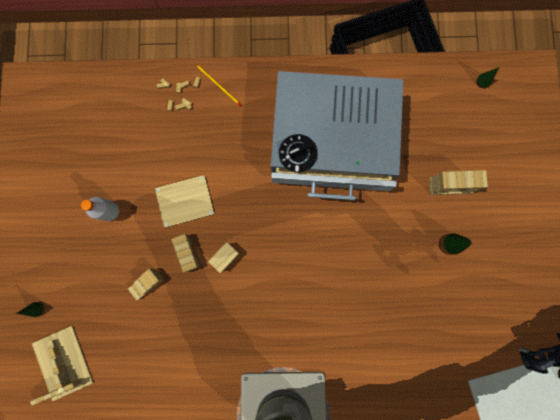

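View pics/scene0.png

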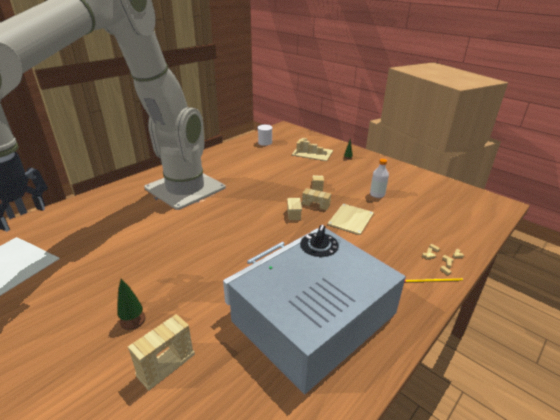

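```bash
cat > h.py <<'E'
import numpy as np, cv2
from workcell import monitor, eyes, ticket, models
from scipy.spatial.transform import Rotation as R
np.set_printoptions(precision=4,suppress=True)
def T():
    o=monitor.get_obs(); M=np.eye(4); M[:3,:3]=R.from_quat(o['ee_rot']).as_matrix(); M[:3,3]=o['position']; return M
def look(n,save=None):
    """picture, world point cloud (HxWx3, nan where none), camera->world"""
    i=eyes.camera_info(n)
    W=T()@i['tool_from_camera'] if n=='wrist' else np.linalg.inv(i['extrinsics'])
    p,d=eyes.camera(n); K=i['intrinsics']
    v,u=np.indices(d.shape); z=np.where(d>0,d,np.nan)
    c=np.stack([(u-K[0,2])/K[0,0]*z,(v-K[1,2])/K[1,1]*z,z],-1)
    if save: cv2.imwrite(f'pics/{save}.png',p)
    return p,c@W[:3,:3].T+W[:3,3],W
def boxes(n,W,thing,k=3):
    return [(round(b['confidence'],2),(W[:3,:3]@b['point']+W[:3,3]).round(4)) for b in models.boxes_of(n,thing)[:k]]
def go(p,yaw=None,xdir=None):
    """shift (tool axes) and rotvec deg to reach TCP at p, tool down, jaws (tool x) along world yaw (rad)"""
    M=T(); 
    x0=M[:3,0]
    y0=np.arctan2(x0[1],x0[0])
    if yaw is None: yaw=y0
    yaw=min([yaw+k*np.pi for k in range(-3,4)],key=lambda a:abs(a-y0))
    c,s=np.cos(yaw),np.sin(yaw)
    Rt=np.array([[c,s,0],[s,-c,0],[0,0,-1]])
    rv=R.from_matrix(M[:3,:3].T@Rt).as_rotvec(degrees=True)
    sh=M[:3,:3].T@(np.array(p)-M[:3,3])
    return sh.round(4),rv.round(2)
E
python3 - <<'E'
from h import *
for n in ('top','scene'):
    p,c,W=look(n); print(n); np.save(n+'0.npy',c)
    for t in 'wall_center stair_center arch_center house_center keep_center cab_drawer0_handle dial_grip glue_mid tree_mid gate_mid board_top drawer_floor dial_off'.split():
        print(t,*boxes(n,W,t,2))
E
```

```text
top
wall_center (0.4, array([0.5984, 0.2764, 0.0039]))
stair_center (0.95, array([0.3682, 0.3792, 0.0335])) (0.45, array([ 0.4627, -0.4735,  0.07  ]))
arch_center (0.89, array([0.4535, 0.2649, 0.0461]))
house_center (0.9, array([0.4338, 0.1602, 0.0476])) (0.56, array([ 0.6287, -0.4933,  0.0995]))
keep_center
cab_drawer0_handle (0.66, array([ 0.639 , -0.1524,  0.1044]))
dial_grip (0.58, array([ 0.7038, -0.0446,  0.144 ]))
glue_mid (0.67, array([ 0.6374, -0.1476,  0.1023]))
tree_mid (0.77, array([ 0.462 , -0.4726,  0.0694]))
gate_mid (0.71, array([ 0.6269, -0.4906,  0.0994])) (0.43, array([ 0.6352, -0.151 ,  0.0988]))
board_top (0.92, array([0.5963, 0.2752, 0.0041]))
drawer_floor (0.68, array([ 0.6351, -0.1506,  0.1014]))
dial_off (0.81, array([ 0.7024, -0.0507,  0.1339])) (0.56, array([ 0.701 , -0.0515,  0.1396]))
scene
wall_center
stair_center (0.49, array([0.3906, 0.3574, 0.0356]))
arch_center (0.69, array([0.4605, 0.2587, 0.0426]))
house_center (0.63, array([0.4545, 0.1436, 0.047 ]))
keep_center (0.62, array([ 0.6334, -0.1907,  0.1177]))
cab_drawer0_handle (0.59, array([ 0.634 , -0.1871,  0.1205])) (0.5, array([ 0.72  , -0.0606,  0.1304]))
dial_grip (0.63, array([ 0.7164, -0.0589,  0.1531])) (0.56, array([0.4555, 0.1402, 0.0458]))
glue_mid (0.72, array([0.5892, 0.4803, 0.0773]))
tree_mid (0.84, array([ 0.4805, -0.4944,  0.0609])) (0.39, array([0.4589, 0.2578, 0.0391]))
gate_mid (0.87, array([ 0.6555, -0.5085,  0.0761]))
board_top (0.72, array([0.6101, 0.2716, 0.0045]))
drawer_floor (0.71, array([ 0.6335, -0.1914,  0.1157]))
dial_off (0.75, array([0.5921, 0.4787, 0.078 ])) (0.6, array([ 0.7199, -0.0639,  0.1292]))
```

Top view: cabinet with slightly ajar drawer (handle ~(332,193)) and dial (296,152), arch (184,253), house (223,258), stair (145,284), board (185,201). Bystanders are the bottle, tree (455,244) and gatehouse (460,182). There is no wall. The scene view agrees with this. Next I fit the poses from the depth.

```bash
cat >> h.py <<'E'
def fit(c,xy,zlo,zhi,r=0.09):
    """min-area rectangle of points near xy in a height band: centre, sizes (long, short), yaw of long side, median/max z, n"""
    m=(np.hypot(c[...,0]-xy[0],c[...,1]-xy[1])<r)&(c[...,2]>zlo)&(c[...,2]<zhi)
    q=c[m]
    k=cv2.connectedComponents(np.uint8(m))[1] ; 
    lab=np.bincount(k[m])[1:] if m.any() else []
    q=c[k==1+int(np.argmax(lab))]
    (cx,cy),(w,h),a=cv2.minAreaRect(np.float32(q[:,:2]*1000)); a=np.radians(a)
    if w<h: w,h,a=h,w,a+np.pi/2
    a=(a+np.pi/2)%np.pi-np.pi/2
    return dict(c=(round(cx/1000,4),round(cy/1000,4)),size=(round(w,1),round(h,1)),yaw=round(a,4),z=np.percentile(q[:,2],[5,50,95]).round(4),n=len(q))
E
python3 - <<'E'
from h import *
c=np.load('top0.npy')
for n,xy in dict(arch=(.4535,.265),house=(.434,.16),stair=(.368,.379)).items():
    for lo in (.015,.035): print(n,lo,fit(c,xy,lo,.07))
print('board',fit(c,(.6,.275),.004,.03,.12), fit(c,(.6,.275),-.01,.03,.05))
print('cab',fit(c,(.78,-.15),.12,.138,.3))
print('handle',fit(c,(.637,-.15),.07,.11,.12))
print('dialtop',fit(c,(.70,-.048),.15,.2,.05))
p=cv2.imread('pics/top0.png')
cv2.imwrite('pics/crop0.png',np.hstack([cv2.resize(p[120:220,260:400],None,fx=4,fy=4,interpolation=cv2.INTER_CUBIC)]))
for v,u in ((178,300),(172,300),(176,340),(184,340),(192,332),(196,345),(100,300),(160,380),(152,296)): print(v,u,c[v,u])
E
```

```text
arch 0.015 {'c': (0.4507, 0.2691), 'size': (99.6, 41.4), 'yaw': np.float64(0.3518), 'z': array([0.0288, 0.0483, 0.0523]), 'n': 588}
arch 0.035 {'c': (0.4507, 0.2691), 'size': (99.6, 41.4), 'yaw': np.float64(0.3518), 'z': array([0.042 , 0.0485, 0.0523]), 'n': 539}
house 0.015 {'c': (0.4364, 0.1597), 'size': (74.7, 46.4), 'yaw': np.float64(-0.7698), 'z': array([0.0429, 0.0469, 0.0503]), 'n': 454}
house 0.035 {'c': (0.4364, 0.1597), 'size': (74.7, 46.4), 'yaw': np.float64(-0.7698), 'z': array([0.0431, 0.047 , 0.0503]), 'n': 451}
stair 0.015 {'c': (0.3646, 0.3864), 'size': (90.5, 42.6), 'yaw': np.float64(-0.8832), 'z': array([0.0169, 0.0387, 0.0513]), 'n': 505}
stair 0.035 {'c': (0.3743, 0.3751), 'size': (60.4, 42.5), 'yaw': np.float64(-0.8948), 'z': array([0.0363, 0.044 , 0.052 ]), 'n': 334}
board {'c': (0.6038, 0.2784), 'size': (152.9, 129.2), 'yaw': np.float64(-1.3426), 'z': array([0.0046, 0.0074, 0.0109]), 'n': 1872} {'c': (0.5998, 0.2747), 'size': (98.3, 96.3), 'yaw': np.float64(-0.9599), 'z': array([0.0032, 0.0071, 0.0106]), 'n': 900}
cab {'c': (0.7863, -0.1598), 'size': (340.8, 278.0), 'yaw': np.float64(1.4797), 'z': array([0.1255, 0.1291, 0.1329]), 'n': 11903}
handle {'c': (0.6107, -0.1472), 'size': (238.6, 41.8), 'yaw': np.float64(1.4815), 'z': array([0.075 , 0.0944, 0.1048]), 'n': 480}
dialtop {'c': (0.7079, -0.0521), 'size': (50.1, 16.4), 'yaw': np.float64(-1.1262), 'z': array([0.1577, 0.176 , 0.1796]), 'n': 162}
178 300 [ 0.6424 -0.0565  0.1182]
172 300 [ 0.6727 -0.0601  0.0489]
176 340 [ 0.6476 -0.1646  0.1082]
184 340 [ 0.6292 -0.1666  0.0883]
192 332 [ 0.6207 -0.1545  0.0022]
196 345 [ 0.5949 -0.178   0.095 ]
100 300 [ 0.8552 -0.0612  0.127 ]
160 380 [ 0.6845 -0.2689  0.1291]
152 296 [ 0.6986 -0.0453  0.1774]
```

View pics/crop0.png

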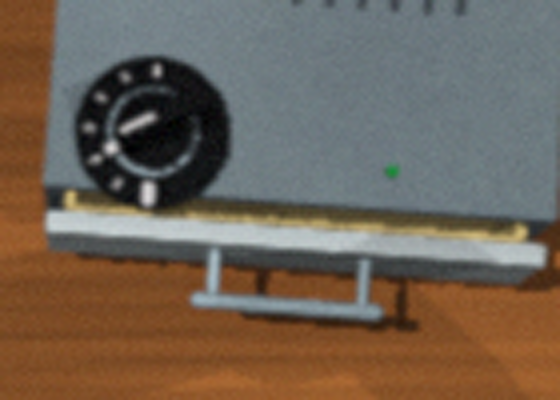

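```bash
cat >> h.py <<'E'
CAB=np.array([.7863,-.1598]); CY=-.0905
UX=np.array([np.cos(CY),np.sin(CY)]); UY=np.array([-UX[1],UX[0]])
def cab(c): # world -> cabinet axes (x into cabinet)
    d=c[...,:2]-CAB; return np.stack([d@UX,d@UY,c[...,2]],-1)
def w(x,y,z): # cabinet axes -> world
    return np.array([*(CAB+x*UX+y*UY),z])
E
python3 - <<'E'
from h import *
c=np.load('top0.npy'); l=cab(c)
m=(l[...,2]>.06)&(l[...,0]<-.14)&(l[...,0]>-.25)&(abs(l[...,1])<.18)
print(np.histogram(l[m][:,0],bins=np.arange(-.25,-.138,.006)))
h=m&(l[...,0]<-.18)&(l[...,2]>.08); print('handle',np.percentile(l[h],[5,50,95],axis=0)); q=l[h]
print('y range',q[:,1].min(),q[:,1].max())
f=m&(l[...,0]>-.175)&(l[...,2]>.09); print('panel',np.percentile(l[f],[5,50,95],axis=0))
x=np.median(q[:,0]); yc=(q[:,1].min()+q[:,1].max())/2
print(x,yc,w(x,yc,.2)); print(go(w(x,yc,.2),CY))
E
```

```text
(array([  0,   0,   0,   0,   0,   0,   0,   0,  12, 119,  65,  14,  12,
        13,  13, 552, 280, 268]), array([-0.25 , -0.244, -0.238, -0.232, -0.226, -0.22 , -0.214, -0.208,
       -0.202, -0.196, -0.19 , -0.184, -0.178, -0.172, -0.166, -0.16 ,
       -0.154, -0.148, -0.142]))
handle [[-0.1961 -0.0565  0.0908]
 [-0.1917  0.0001  0.095 ]
 [-0.1853  0.057   0.099 ]]
y range -0.06297742803464186 0.06459450647020752
panel [[-0.1569 -0.149   0.0941]
 [-0.1517 -0.0008  0.1154]
 [-0.1426  0.1487  0.1196]]
-0.19169852723857847 0.0008085392177828304 [ 0.5955 -0.1417  0.2   ]
(array([-0.2742, -0.5015,  0.0313]), array([  0.  ,  -0.01, -63.23]))
```

Call:
servo_tool(motion=[[0.3,-0.274,-0.5015,0.031,0,0,-63.2],[0.3,-0.274,-0.5015,0.031,0,0,-63.2],[0.3,-0.274,-0.5015,0.031,0,0,-63.2],[0.3,-0.274,-0.5015,0.031,0,0,-63.2],[0.3,-0.274,-0.5015,0.031,0,0,-63.2],[0.3,-0.274,-0.5015,0.031,0,0,-63.2],[0.3,-0.274,-0.5015,0.031,0,0,-63.2],[0.3,-0.274,-0.5015,0.031,0,0,-63.2],[0.3,-0.274,-0.5015,0.031,0,0,-63.2],[0.3,-0.274,-0.5015,0.031,0,0,-63.2],[0.3,-0.274,-0.5015,0.031,0,0,-63.2],[0.3,-0.274,-0.5015,0.031,0,0,-63.2],[0.3,-0.274,-0.5015,0.031,0,0,-63.2],[0.3,-0.274,-0.5015,0.031,0,0,-63.2],[0.3,-0.274,-0.5015,0.031,0,0,-63.2]])

```text
clock: 3.38
position: [0.5953, -0.1423, 0.2005]
ee_rot: [0.999, -0.046, 0.0, 0.0]
ft_force: [-0.6, -0.8, -0.2]
grip_width: 0.302
```

```bash
python3 - <<'E'
from h import *
p,c,W=look('wrist','wr1'); l=cab(c); print(monitor.get_obs()['position'])
h=(l[...,0]<-.18)&(l[...,0]>-.25)&(l[...,2]>.08)&(l[...,2]<.11)&(abs(l[...,1])<.1); q=l[h]
print(len(q)); print(np.percentile(q,[3,50,97],axis=0))
x=np.median(q[:,0]); print(go(w(x,0,.073),CY))
E
```

```text
[ 0.5954 -0.1421  0.2004]
2077
[[-0.1948 -0.0579  0.0939]
 [-0.1894  0.0088  0.0975]
 [-0.1825  0.0606  0.0993]]
(array([0.0023, 0.0003, 0.1274]), array([ 0.01, -0.01, -0.05]))
```

Call:
servo_tool(motion=[[0.3,0.001,0,0.05,0,0,0],[0.3,0.001,0,0.1,0,0,0],[0.3,0.001,0,0.127,0,0,0],[0.3,0.001,0,0.127,0,0,0],[0.3,0.001,0,0.127,0,0,0],[0,0.001,0,0.127,0,0,0],[0,0.001,0,0.127,0,0,0],[0,0.001,0,0.127,0,0,0],[0,0.001,0,0.127,0,0,0]], grip_force=40)

```text
clock: 4.55
position: [0.5965, -0.142, 0.0735]
ee_rot: [0.999, -0.045, 0.0, 0.0]
ft_force: [0.4, -1.1, 1.2]
grip_width: 0.115
```

Gripped (0.115 ≈ 10 mm). Now pulling 0.19 m along −x.

Call:
servo_tool(motion=[[0,-0.02,0,0,0,0,0],[0,-0.04,0,0,0,0,0],[0,-0.065,0,0,0,0,0],[0,-0.09,0,0,0,0,0],[0,-0.115,0,0,0,0,0],[0,-0.14,0,0,0,0,0],[0,-0.16,0,0,0,0,0],[0,-0.175,0,0,0,0,0],[0,-0.184,0,0,0,0,0],[0,-0.188,0,0,0,0,0],[0,-0.188,0,0,0,0,0]])

```text
clock: 5.92
position: [0.4131, -0.125, 0.0736]
ee_rot: [0.999, -0.045, 0.004, 0.0]
ft_force: [23.4, -0.9, -23.6]
grip_width: 0.106
```

Call:
servo_tool(motion=[[0,0.006,0,0,0,0,0],[0,0.006,0,0,0,0,0],[0.3,0.006,0,0,0,0,0],[0.3,0.006,0,0,0,0,0],[0.3,0.006,0,0,0,0,0],[0.3,0.006,0,-0.04,0,0,0],[0.3,0.006,0,-0.1,0,0,0],[0.3,0.006,0,-0.16,0,0,0],[0.9,0.006,0,-0.2,0,0,0],[0.9,0.006,0,-0.2,0,0,0],[0.9,0.006,0,-0.2,0,0,0]])

```text
clock: 7.3
position: [0.4148, -0.1254, 0.2725]
ee_rot: [0.999, -0.046, -0.0, -0.0]
ft_force: [-0.6, 0.2, -0.5]
grip_width: 0.901
```

```bash
python3 - <<'E'
from h import *
o=monitor.get_obs(); print(o['position'],o['ft_force'])
for n in('wrist','top','scene'):
    p,c,W=look(n,n+'2'); np.save(n+'2.npy',c); l=cab(c)
    print(n,*boxes(n,W,'keep_center',2),*boxes(n,W,'drawer_floor',2))
    m=(abs(l[...,1])<.149)&(l[...,0]<-.15)&(l[...,0]>-.33)
    print('zhist',np.histogram(l[m][:,2],bins=np.arange(0,.14,.008))[0])
    h=(l[...,0]<-.36)&(l[...,0]>-.42)&(l[...,2]>.08)&(l[...,2]<.11)&(abs(l[...,1])<.07)
    print('handle',h.sum(),np.nanmedian(l[h],axis=0))
E
```

```text
[ 0.4148 -0.1254  0.2725] [-0.6196  0.2276 -0.5436]
wrist (0.86, array([ 0.5665, -0.178 ,  0.091 ])) (0.75, array([ 0.5847, -0.1005,  0.0466]))
zhist [  310     0     0     0     0  2810 24178   500   539   589   627  2759
   826  3321  3829    69     0]
handle 1303 [-0.3674  0.0062  0.0974]
top (0.61, array([ 0.566 , -0.1817,  0.0888])) (0.77, array([ 0.5671, -0.1129,  0.0477])) (0.2, array([ 0.5625, -0.1822,  0.0915]))
zhist [   0    0    0    0    6 3277 1617   39   46   48   98  395   91  322
  241    7    0]
handle 92 [-0.3685  0.0371  0.096 ]
scene (0.91, array([ 0.5693, -0.2003,  0.0899])) (0.75, array([ 0.4897, -0.1385,  0.0775])) (0.41, array([ 0.718 , -0.0621,  0.1504]))
zhist [106   0   0   0   0 758 871 196 218 223 276 476 278 512 376   0   0]
handle 111 [-0.3648 -0.0076  0.0958]
```

View pics/wrist2.png

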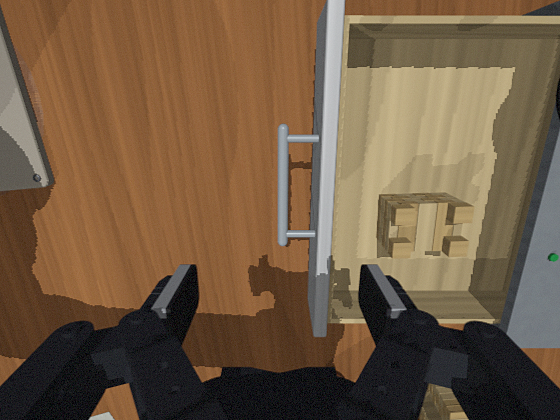

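The wrist view shows the drawer open and empty, except for the keep standing at about (425,228).

```bash
python3 - <<'E'
from h import *
for n in('wrist','top'):
    c=np.load(n+'2.npy'); l=cab(c)
    for lo in (.06,.085,.1): print(n,lo,fit(c,(.568,-.181),lo,.115,.065))
    f=(l[...,2]>.042)&(l[...,2]<.053)&(abs(l[...,1]-.05)<.03)&(l[...,0]>-.4)&(l[...,0]<-.1)
    print('floor z',np.median(l[f][:,2]),'x range',np.percentile(l[f][:,0],[0.5,99.5]))
    f=(l[...,2]>.045)&(l[...,2]<.052)&(abs(l[...,0]+.22)<.03)&(abs(l[...,1])<.2)
    print('y range',np.percentile(l[f][:,1],[.5,99.5]))
    f=(l[...,2]>.1)&(l[...,0]<-.28)&(l[...,0]>-.36)&(abs(l[...,1])<.12)&(l[...,2]<.125)
    print('panel',np.percentile(l[f],[5,50,95],axis=0))
    f=(l[...,2]>.08)&(l[...,0]<-.35)&(l[...,0]>-.4)&(abs(l[...,1])<.06)&(l[...,2]<.105)
    print('handle',np.percentile(l[f],[5,50,95],axis=0))
E
```

```text
wrist 0.06 {'c': (0.5714, -0.1854), 'size': (80.7, 57.1), 'yaw': np.float64(-0.059), 'z': array([0.0687, 0.093 , 0.1092]), 'n': 5052}
wrist 0.085 {'c': (0.5714, -0.1854), 'size': (80.7, 57.1), 'yaw': np.float64(-0.059), 'z': array([0.0909, 0.0935, 0.1092]), 'n': 4290}
wrist 0.1 {'c': (0.6023, -0.168), 'size': (20.3, 18.6), 'yaw': np.float64(-0.0505), 'z': array([0.1012, 0.1084, 0.1096]), 'n': 435}
floor z 0.04897893842185591 x range [-0.2994 -0.1009]
y range [-0.1458  0.1481]
panel [[-0.3324 -0.103   0.1078]
 [-0.3241  0.0209  0.1179]
 [-0.3126  0.1112  0.1194]]
handle [[-0.3725 -0.0529  0.0943]
 [-0.3666  0.0069  0.0973]
 [-0.3547  0.0545  0.0992]]
top 0.06 {'c': (0.57, -0.1833), 'size': (79.6, 55.9), 'yaw': np.float64(-0.0582), 'z': array([0.0764, 0.0918, 0.1082]), 'n': 679}
top 0.085 {'c': (0.5699, -0.1834), 'size': (79.6, 55.7), 'yaw': np.float64(-0.0569), 'z': array([0.0875, 0.0922, 0.1083]), 'n': 626}
top 0.1 {'c': (0.5412, -0.1638), 'size': (19.2, 16.3), 'yaw': np.float64(-0.0163), 'z': array([0.1025, 0.1065, 0.1086]), 'n': 54}
floor z 0.047052855907598445 x range [-0.309 -0.114]
y range [-0.1485  0.1488]
panel [[-0.3331  0.0015  0.1051]
 [-0.3238  0.0572  0.1154]
 [-0.3139  0.1129  0.1193]]
handle [[-0.3734  0.0105  0.0917]
 [-0.3678  0.0375  0.0958]
 [-0.3545  0.056   0.0996]]
```

```bash
python3 - <<'E'
from h import *
print(monitor.get_obs()['joint_pos'])
M=T();x0=M[:3,0];print(np.arctan2(x0[1],x0[0]))
sh,_=go([.5707,-.1844,.062]); print(sh)
c=np.load('top2.npy')
print(fit(c,(.6,.275),.0035,.02,.1),fit(c,(.6,.275),.005,.02,.1))
p=cv2.imread('pics/top2.png'); hsv=cv2.cvtColor(p,cv2.COLOR_BGR2HSV)
print(hsv[200,185],hsv[240,140])
m=(hsv[...,2]>150)&(hsv[...,0]>15)&(np.hypot(c[...,0]-.6,c[...,1]-.275)<.11)&(c[...,2]<.03)
print(cv2.minAreaRect(np.float32(c[m][:,:2]*1000)),m.sum())
E
```

```text
[ 0.7576 -0.0973 -0.5247  1.8393 -0.0496  1.3872  0.1531]
-0.09092533890778542
[0.1603 0.0447 0.211 ]
{'c': (0.6021, 0.2808), 'size': (157.4, 128.4), 'yaw': np.float64(-1.3417), 'z': array([0.0041, 0.0072, 0.0111]), 'n': 1954} {'c': (0.6032, 0.2787), 'size': (151.5, 122.1), 'yaw': np.float64(-1.3192), 'z': array([0.0053, 0.0077, 0.0112]), 'n': 1667}
[ 22 101 205] [ 14 181 104]
((587.442138671875, 277.3487548828125), (159.64234924316406, 155.92715454101562), 14.897470474243164) 2100
```

Call:
servo_tool(motion=[[1,0.16,0.0447,0,0,0,-91.9],[1,0.16,0.0447,0,0,0,-91.9],[1,0.16,0.0447,0,0,0,-91.9],[1,0.16,0.0447,0,0,0,-91.9],[1,0.16,0.0447,0,0,0,-91.9],[1,0.16,0.0447,0,0,0,-91.9],[1,0.16,0.0447,0,0,0,-91.9],[1,0.16,0.0447,0,0,0,-91.9],[1,0.16,0.0447,0,0,0,-91.9],[1,0.16,0.0447,0,0,0,-91.9],[1,0.16,0.0447,0.05,0,0,-91.9],[1,0.16,0.0447,0.1,0,0,-91.9],[1,0.16,0.0447,0.1,0,0,-91.9]])

```text
clock: 9.38
position: [0.5683, -0.1842, 0.1701]
ee_rot: [0.728, 0.686, -0.002, -0.003]
ft_force: [1.3, -0.2, 1.1]
grip_width: 1.003
```

```bash
python3 - <<'E'
from h import *
print(monitor.get_obs()['joint_pos'])
print(go([.5707,-.1844,.062],-.058+np.pi/2))
E
```

```text
[ 0.7841  0.4002 -0.6905  1.5823  0.2623  1.261   1.5612]
(array([-0.0003,  0.0031,  0.108 ]), array([-0.36, -0.1 , -0.11]))
```

Call:
servo_tool(motion=[[1,0,0.001,0.04,0,0,0],[1,0,0.001,0.08,0,0,0],[1,0,0.001,0.108,0,0,0],[1,0,0.001,0.108,0,0,0],[1,0,0.001,0.108,0,0,0],[0.4,0,0.001,0.108,0,0,0],[0.4,0,0.001,0.108,0,0,0],[0.4,0,0.001,0.108,0,0,0],[0.4,0,0.001,0.108,0,0,0]], grip_force=60)

```text
clock: 10.5
position: [0.5726, -0.1848, 0.067]
ee_rot: [0.727, 0.686, 0.001, 0.001]
ft_force: [0.4, -0.5, 6.9]
grip_width: 0.647
```

Call:
servo_tool(motion=[[0.4,0,0,-0.02,0,0,0],[0.4,0,0,-0.06,0,0,0],[0.4,0,0,-0.12,0,0,0],[0.4,0,0,-0.17,0,0,0],[0.4,0,0,-0.2,0,0,0],[0.4,0,0,-0.2,0,0,0]])

```text
clock: 11.25
position: [0.5725, -0.1843, 0.2691]
ee_rot: [0.727, 0.686, 0.001, 0.002]
ft_force: [-0.0, 1.0, -1.7]
grip_width: 0.639
```

```bash
python3 - <<'E'
from h import *
o=monitor.get_obs();print(o['joint_pos'],o['grip_width'],o['ft_force'])
p,c,W=look('top'); k=(c[...,2]>.2)&(c[...,2]<.4)
p,c,W=look('scene','sc3'); print(*boxes('scene',W,'keep_center',1))
print(go([.601,.277,.28],.235+np.pi/2))
E
```

```text
[ 0.7914  0.3385 -0.71    1.4442  0.2215  1.4348  1.594 ] 0.6386096606343465 [-0.0418  0.9726 -1.7169]

(array([ 0.4624,  0.0034, -0.0154]), array([ -0.08,  -0.02, -16.77]))
```

Call:
servo_tool(motion=[[0.4,0.04,0,-0.01,0,0,-2],[0.4,0.09,0,-0.01,0,0,-4],[0.4,0.14,0,-0.01,0,0,-6],[0.4,0.19,0,-0.01,0,0,-8],[0.4,0.24,0,-0.01,0,0,-10],[0.4,0.29,0.0034,-0.01,0,0,-12],[0.4,0.34,0.0034,-0.01,0,0,-14],[0.4,0.39,0.0034,-0.01,0,0,-16],[0.4,0.43,0.0034,-0.01,0,0,-16.8],[0.4,0.455,0.0034,-0.01,0,0,-16.8],[0.4,0.4624,0.0034,-0.01,0,0,-16.8],[0.4,0.4624,0.0034,-0.01,0,0,-16.8],[0.4,0.4624,0.0034,-0.01,0,0,-16.8]])

```text
clock: 13.02
position: [0.6021, 0.2752, 0.2751]
ee_rot: [0.62, 0.785, -0.0, 0.0]
ft_force: [0.2, -0.5, -1.2]
grip_width: 0.644
```

```bash
python3 - <<'E'
from h import *
o=monitor.get_obs();print(o['joint_pos'],o['grip_width'],o['ft_force'])
p,c,W=look('wrist','wr4'); np.save('wr4.npy',c)
p,c,W=look('scene','sc4'); print(*boxes('scene',W,'keep_center',2))
print(go([.601,.277,.032],.235+np.pi/2))
E
```

```text
[ 0.0725  0.5335 -0.8723  1.2457  0.401   1.5366  1.0641] 0.6439368297155985 [ 0.2015 -0.4572 -1.2341]
(0.86, array([0.6225, 0.2516, 0.2892])) (0.42, array([0.4572, 0.1428, 0.0448]))
(array([ 0.0016, -0.0007,  0.2434]), array([ 0.01,  0.03, -0.07]))
```

View pics/wr4.png

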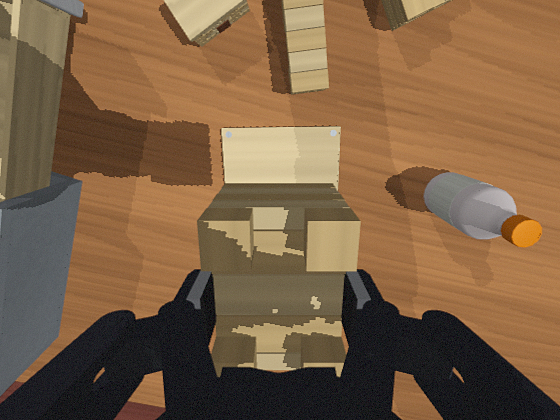

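The wrist view shows the keep upright in the grip, over the board (edge with screws at (229,134) and (333,132)) and aligned with it. Lowering it now.

Call:
servo_tool(motion=[[0.4,0,0,0.05,0,0,0],[0.4,0,0,0.1,0,0,0],[0.4,0,0,0.15,0,0,0],[0.4,0,0,0.19,0,0,0],[0.4,0,0,0.22,0,0,0],[0.4,0,0,0.235,0,0,0],[0.4,0,0,0.242,0,0,0],[0.4,0,0,0.245,0,0,0],[0.4,0,0,0.245,0,0,0]])

```text
clock: 14.3
position: [0.6021, 0.2771, 0.0311]
ee_rot: [0.619, 0.785, 0.0, 0.0]
ft_force: [-1.0, -0.6, -1.6]
grip_width: 0.642
```

Call:
servo_tool(motion=[[0.4,0,0,0.003,0,0,0],[0.4,0,0,0.005,0,0,0],[0.4,0,0,0.005,0,0,0]])

```text
clock: 14.68
position: [0.602, 0.2771, 0.0271]
ee_rot: [0.619, 0.785, 0.0, 0.001]
ft_force: [-4.6, -3.7, 12.4]
grip_width: 0.641
```

Call:
servo_tool(motion=[[0.4,0,0,-0.002,0,0,0],[0.8,0,0,-0.002,0,0,0],[0.95,0,0,-0.002,0,0,0],[0.95,0,0,-0.002,0,0,0],[0.95,0,0,-0.02,0,0,0],[0.95,0,0,-0.07,0,0,0],[0.95,0,0,-0.13,0,0,0],[0.95,0,0,-0.19,0,0,0],[0.95,0,0,-0.22,0,0,0],[0.95,0,0,-0.22,0,0,0]])

```text
clock: 15.92
position: [0.6023, 0.278, 0.2496]
ee_rot: [0.619, 0.785, 0.003, 0.001]
ft_force: [-0.8, -0.2, -0.0]
grip_width: 0.951
```

```bash
python3 - <<'E'
from h import *
o=monitor.get_obs();print(o['joint_pos'],o['position'],o['ft_force'])
p,c,W=look('wrist'); print('keep',fit(c,(.602,.277),.03,.09,.06))
for n in('wrist','top'):
    p,c,W=look(n,n+'5')
    for t,lo,xy in (('arch_center',.035,(.4507,.2691)),('house_center',.035,(.436,.16)),('stair_center',.012,(.3646,.3864))):
        print(n,t,*boxes(n,W,t,1)); 
        try: print(fit(c,xy,lo,.07))
        except Exception as e: print('-')
E
```

```text
[ 0.078   0.5428 -0.8711  1.29    0.4094  1.483   1.0548] [0.6023 0.278  0.2496] [-0.7724 -0.2252 -0.0003]
keep {'c': (0.6008, 0.2755), 'size': (79.8, 56.0), 'yaw': np.float64(0.2321), 'z': array([0.0512, 0.0531, 0.0694]), 'n': 3938}
wrist arch_center (0.59, array([0.4612, 0.2723, 0.0505]))
{'c': (0.461, 0.2713), 'size': (80.1, 40.2), 'yaw': np.float64(0.3526), 'z': array([0.0487, 0.0505, 0.0518]), 'n': 3710}
wrist house_center (0.7, array([0.4574, 0.1626, 0.0497]))
{'c': (0.4621, 0.1609), 'size': (62.8, 27.9), 'yaw': np.float64(-1.2766), 'z': array([0.0416, 0.0488, 0.0504]), 'n': 1271}
wrist stair_center (0.76, array([0.4012, 0.3645, 0.0263]))
{'c': (0.3982, 0.3763), 'size': (47.2, 19.3), 'yaw': np.float64(-1.3568), 'z': array([0.0146, 0.0358, 0.0513]), 'n': 535}
top arch_center
-
top house_center
{'c': (0.462, 0.1352), 'size': (46.2, 4.2), 'yaw': np.float64(0.7881), 'z': array([0.0422, 0.0472, 0.0514]), 'n': 32}
top stair_center (0.7, array([0.3647, 0.3784, 0.0366]))
{'c': (0.3649, 0.3864), 'size': (90.8, 42.8), 'yaw': np.float64(-0.8833), 'z': array([0.0158, 0.0385, 0.0508]), 'n': 516}
```

```bash
python3 - <<'E'
from h import *
print(go([.4507,.2691,.02],.352+np.pi/2))
E
```

```text
(array([ 0.0277, -0.1481,  0.2248]), array([-0.06,  0.01, -6.68]))
```

Call:
servo_tool(motion=[[0.8,0.014,-0.05,0,0,0,-6.7],[0.8,0.0277,-0.1,0,0,0,-6.7],[0.8,0.0277,-0.148,0.02,0,0,-6.7],[0.8,0.0277,-0.148,0.07,0,0,-6.7],[0.8,0.0277,-0.148,0.12,0,0,-6.7],[0.8,0.0277,-0.148,0.15,0,0,-6.7],[0.8,0.0277,-0.148,0.15,0,0,-6.7],[0.8,0.0277,-0.148,0.15,0,0,-6.7]])

```text
clock: 17.38
position: [0.4517, 0.2699, 0.0966]
ee_rot: [0.572, 0.82, 0.001, 0.0]
ft_force: [-0.0, 0.2, 0.6]
grip_width: 0.799
```

```bash
python3 - <<'E'
from h import *
print(go([.4507,.2691,.02],.352+np.pi/2))
p,c,W=look('wrist'); print(fit(c,(.4507,.2691),.03,.07))
E
```

```text
(array([-0.0005, -0.0014,  0.0766]), array([ 0.08, -0.02,  0.04]))
{'c': (0.4523, 0.2679), 'size': (100.2, 40.2), 'yaw': np.float64(0.3516), 'z': array([0.0492, 0.0506, 0.0516]), 'n': 9162}
```

Call:
servo_tool(motion=[[0.8,0,0,0.03,0,0,0],[0.8,0,0,0.06,0,0,0],[0.8,0,0,0.076,0,0,0],[0.8,0,0,0.076,0,0,0],[0.25,0,0,0.076,0,0,0],[0.25,0,0,0.076,0,0,0],[0.25,0,0,0.076,0,0,0],[0.25,0,0,0.076,0,0,0],[0.25,0,0,0.046,0,0,0],[0.25,0,0,-0.01,0,0,0],[0.25,0,0,-0.07,0,0,0],[0.25,0,0,-0.13,0,0,0],[0.25,0,0,-0.16,0,0,0],[0.25,0,0,-0.16,0,0,0]])

```text
clock: 19.18
position: [0.452, 0.2701, 0.2581]
ee_rot: [0.572, 0.82, 0.002, 0.002]
ft_force: [0.1, -0.1, -2.2]
grip_width: 0.458
```

```bash
python3 - <<'E'
from h import *
o=monitor.get_obs();print(o['joint_pos'],o['grip_width'],o['ft_force'])
print('drawer slots',w(-.25,.095,0),w(-.25,0,0),w(-.25,-.095,0))
print(go(w(-.25,-.095,.26),CY+np.pi/2))
E
```

```text
[ 0.2894  0.2259 -1.0377  1.6422  0.2     1.3825  1.1491] 0.4577193299751088 [ 0.051  -0.0948 -2.1868]
drawer slots [ 0.5459 -0.0426  0.    ] [ 0.5373 -0.1372  0.    ] [ 0.5287 -0.2318  0.    ]
(array([-0.4976, -0.1012, -0.0022]), array([ 0.28, -0.03, 25.37]))
```

Call:
servo_tool(motion=[[0.25,-0.04,0,0,0,0,5],[0.25,-0.09,-0.01,0,0,0,10],[0.25,-0.14,-0.03,0,0,0,15],[0.25,-0.19,-0.05,0,0,0,20],[0.25,-0.24,-0.07,0,0,0,25.4],[0.25,-0.29,-0.08,0,0,0,25.4],[0.25,-0.34,-0.09,0,0,0,25.4],[0.25,-0.39,-0.1,0,0,0,25.4],[0.25,-0.44,-0.101,0,0,0,25.4],[0.25,-0.475,-0.101,0,0,0,25.4],[0.25,-0.493,-0.101,0,0,0,25.4],[0.25,-0.493,-0.101,0,0,0,25.4],[0.25,-0.493,-0.101,0,0,0,25.4]])

```text
clock: 20.8
position: [0.5266, -0.2263, 0.2554]
ee_rot: [0.738, 0.675, 0.0, -0.0]
ft_force: [-0.3, 0.6, -1.0]
grip_width: 0.462
```

```bash
python3 - <<'E'
from h import *
o=monitor.get_obs();print(o['joint_pos'],o['grip_width'],o['ft_force'])
print(cab(o['position']),go(w(-.248,-.09,.071),CY+np.pi/2))
p,c,W=look('top','top6'); 
for t,lo,xy in (('house',.035,(.436,.16)),('stair',.012,(.3646,.3864))): print(t,fit(c,xy,lo,.07))
l=cab(c); 
f=(l[...,2]>.1)&(l[...,0]<-.28)&(l[...,0]>-.36)&(l[...,1]>.04)&(l[...,1]<.14)&(l[...,2]<.125)
print('panel',np.percentile(l[f],[5,50,95],axis=0))
E
```

```text
[ 0.8566  0.2661 -0.6351  1.5394  0.1589  1.3886  1.6915] 0.46197158107745206 [-0.2902  0.6055 -1.0332]
[-0.2526 -0.0897  0.2554] (array([-0.0004,  0.0046,  0.1844]), array([-0.  , -0.02,  0.1 ]))
house {'c': (0.4366, 0.1596), 'size': (74.0, 45.9), 'yaw': np.float64(-0.7583), 'z': array([0.0434, 0.047 , 0.051 ]), 'n': 450}
stair {'c': (0.3646, 0.3865), 'size': (91.1, 43.6), 'yaw': np.float64(-0.8983), 'z': array([0.0162, 0.0382, 0.051 ]), 'n': 525}
panel [[-0.3328  0.0448  0.1047]
 [-0.3233  0.0898  0.1154]
 [-0.3134  0.1353  0.1195]]
```

View pics/top6.png

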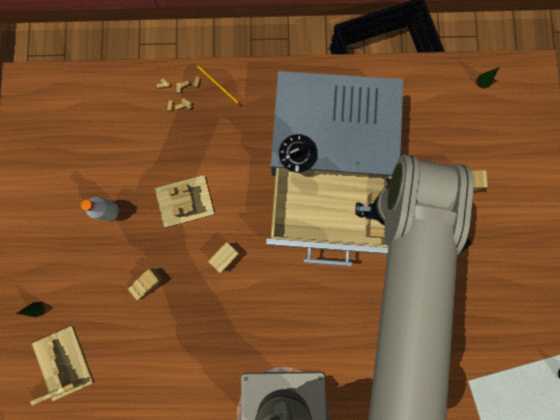

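Arch held over the drawer's right slot; the keep is on its board (185,201); house and stair have not moved. The arm's wrist link looks close to the gatehouse and tree, so I'm checking its height.

```bash
python3 - <<'E'
from h import *
p,c,W=look('top')
for y in np.arange(-.2,-.42,-.03):
    m=(abs(c[...,1]-y)<.015)&(c[...,2]>.2)&(c[...,0]>.2)
    print(round(y,2),m.sum(), np.nanpercentile(c[m],[2,98],axis=0)[:,[0,2]] if m.any() else '')
p,c,W=look('scene','sc7')
E
```

```text
-0.2 5988 [[0.2464 0.2797]
 [0.5702 0.6901]]
-0.23 2918 [[0.3224 0.2823]
 [0.5643 0.6675]]
-0.26 1439 [[0.44   0.6201]
 [0.5621 0.6526]]
-0.29 21 [[0.5383 0.618 ]
 [0.5624 0.6419]]
-0.32 0 
-0.35 0 
-0.38 0 
-0.41 0
```

View pics/sc7.png

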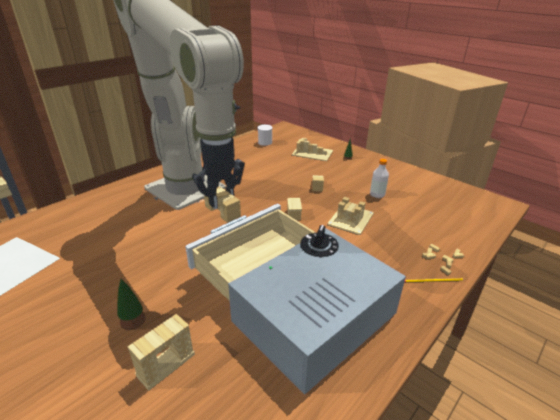

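Arm is clear of tree and gatehouse. Lowering the arch.

Call:
servo_tool(motion=[[0.25,0,0.003,0.04,0,0,0],[0.25,0,0.004,0.09,0,0,0],[0.25,0,0.004,0.13,0,0,0],[0.25,0,0.004,0.16,0,0,0],[0.25,0,0.004,0.175,0,0,0],[0.25,0,0.004,0.182,0,0,0],[0.25,0,0.004,0.185,0,0,0],[0.25,0,0.004,0.185,0,0,0]])

```text
clock: 21.95
position: [0.531, -0.2288, 0.0711]
ee_rot: [0.739, 0.674, 0.0, 0.001]
ft_force: [0.1, 0.0, -0.6]
grip_width: 0.458
```

Call:
servo_tool(motion=[[0.25,0,0,0.003,0,0,0],[0.25,0,0,0.004,0,0,0],[0.25,0,0,0.004,0,0,0],[0.6,0,0,0.003,0,0,0],[0.65,0,0,0.003,0,0,0],[0.65,0,0,0.003,0,0,0],[0.65,0,0,-0.02,0,0,0],[0.65,0,0,-0.07,0,0,0],[0.65,0,0,-0.12,0,0,0],[0.65,0,0,-0.18,0,0,0],[0.65,0,0,-0.18,0,0,0]])

```text
clock: 23.32
position: [0.5327, -0.229, 0.2552]
ee_rot: [0.739, 0.674, 0.001, 0.004]
ft_force: [0.9, 0.7, -0.5]
grip_width: 0.655
```

```bash
python3 - <<'E'
from h import *
o=monitor.get_obs();print(o['joint_pos'],o['grip_width'],o['ft_force'],o['position'])
p,c,W=look('wrist','wr8'); print('arch',fit(c,(.531,-.227),.08,.11,.07))
p,c,W=look('top')
for t,lo,xy in (('house',.035,(.436,.16)),('stair',.012,(.3646,.3864))): print(t,fit(c,xy,lo,.07))
print(go([.4366,.1597,.2],-.764+np.pi/2))
E
```

```text
[ 0.8542  0.2756 -0.6369  1.5296  0.1673  1.3831  1.6853] 0.6546747454253024 [ 0.9308  0.7421 -0.4819] [ 0.5327 -0.229   0.2552]
arch {'c': (0.5321, -0.2298), 'size': (98.9, 39.8), 'yaw': np.float64(-0.0925), 'z': array([0.0971, 0.0986, 0.0998]), 'n': 4055}
house {'c': (0.4588, 0.1742), 'size': (74.1, 46.8), 'yaw': np.float64(-0.7425), 'z': array([0.0428, 0.0467, 0.0507]), 'n': 445}
stair {'c': (0.3644, 0.3867), 'size': (91.9, 42.9), 'yaw': np.float64(-0.8902), 'z': array([0.0161, 0.0387, 0.0507]), 'n': 521}
(array([ 0.3783, -0.129 ,  0.0501]), array([ 0.04,  0.02, 38.55]))
```

House was knocked to (0.459,0.174); I use the new pose.

Call:
servo_tool(motion=[[0.8,0.04,-0.01,-0.01,0,0,4],[0.8,0.09,-0.02,-0.01,0,0,9],[0.8,0.14,-0.035,-0.01,0,0,14],[0.8,0.19,-0.05,-0.01,0,0,19],[0.8,0.24,-0.065,-0.01,0,0,24],[0.8,0.29,-0.08,0.01,0,0,30],[0.8,0.34,-0.1,0.04,0,0,37.3],[0.8,0.38,-0.11,0.08,0,0,37.3],[0.8,0.395,-0.11,0.13,0,0,37.3],[0.8,0.395,-0.11,0.155,0,0,37.3],[0.8,0.395,-0.11,0.155,0,0,37.3],[0.8,0.395,-0.11,0.155,0,0,37.3]])

```text
clock: 24.92
position: [0.4571, 0.1747, 0.0958]
ee_rot: [0.915, 0.403, 0.0, -0.0]
ft_force: [0.0, 0.7, -1.3]
grip_width: 0.799
```

```bash
python3 - <<'E'
from h import *
o=monitor.get_obs();print(o['joint_pos'],o['position'])
p,c,W=look('wrist','wr9'); f=fit(c,(.459,.174),.035,.07); print('house',f)
print(go([*f['c'],.014],f['yaw']+np.pi/2))
E
```

```text
[ 0.3442  0.2766 -0.8875  1.9326  0.2473  1.045   0.1782] [0.4571 0.1747 0.0958]
house {'c': (0.4602, 0.1729), 'size': (74.8, 46.2), 'yaw': np.float64(-0.7377), 'z': array([0.0478, 0.049 , 0.05  ]), 'n': 7712}
(array([0.0005, 0.0031, 0.0822]), array([ 0.04, -0.05, -0.28]))
```

Call:
servo_tool(motion=[[0.8,0,0.001,0.03,0,0,0],[0.8,0,0.002,0.06,0,0,0],[0.8,0,0.002,0.08,0,0,0],[0.8,0,0.002,0.08,0,0,0],[0.3,0,0.002,0.08,0,0,0],[0.3,0,0.002,0.08,0,0,0],[0.3,0,0.002,0.08,0,0,0],[0.3,0,0.002,0.08,0,0,0]])

```text
clock: 25.98
position: [0.4594, 0.1738, 0.0167]
ee_rot: [0.915, 0.403, 0.001, 0.0]
ft_force: [-1.3, 0.7, 6.6]
grip_width: 0.505
```

Call:
servo_tool(motion=[[0.3,0,0,-0.03,0,0,0],[0.3,0,0,-0.08,0,0,0],[0.3,0,0,-0.14,0,0,0],[0.3,0,0,-0.2,0,0,0],[0.3,0,0,-0.24,0,0,0],[0.3,0,0,-0.24,0,0,0]])

```text
clock: 26.72
position: [0.4596, 0.1742, 0.2586]
ee_rot: [0.915, 0.403, 0.003, 0.001]
ft_force: [0.3, 0.4, -1.5]
grip_width: 0.509
```

```bash
python3 - <<'E'
from h import *
o=monitor.get_obs();print(o['joint_pos'],o['position'],o['grip_width'],o['ft_force'])
print(go(w(-.25,0,.25),CY+np.pi/2))
E
```

```text
[ 0.4487  0.0902 -0.9409  1.7268  0.0772  1.3566  0.3226] [0.4596 0.1742 0.2586] 0.5088021295579693 [ 0.2861  0.3991 -1.479 ]
(array([-0.1771,  0.2677,  0.009 ]), array([  0.32,  -0.16, -37.32]))
```

Call:
servo_tool(motion=[[0.3,-0.03,0.045,0,0,0,-6],[0.3,-0.06,0.09,0,0,0,-13],[0.3,-0.09,0.135,0,0,0,-20],[0.3,-0.12,0.18,0,0,0,-27],[0.3,-0.15,0.22,0,0,0,-33],[0.3,-0.17,0.255,0,0,0,-37.3],[0.3,-0.177,0.268,0,0,0,-37.3],[0.3,-0.177,0.268,0,0,0,-37.3],[0.3,-0.177,0.268,0.05,0,0,-37.3],[0.3,-0.177,0.268,0.1,0,0,-37.3],[0.3,-0.177,0.268,0.1,0,0,-37.3]])

```text
clock: 28.1
position: [0.5339, -0.1359, 0.1525]
ee_rot: [0.738, 0.675, -0.001, -0.003]
ft_force: [-0.7, 0.1, -0.2]
grip_width: 0.504
```

```bash
python3 - <<'E'
from h import *
o=monitor.get_obs();print(o['joint_pos'],o['position'],o['grip_width'],o['ft_force'])
print(go(w(-.25,0,.066),CY+np.pi/2))
p,c,W=look('wrist','wr10'); l=cab(c); print('arch',fit(c,(.532,-.229),.08,.11,.06)); print('held',fit(c,(.537,-.137),.13,.2,.06))
E
```

```text
[ 0.7754  0.3147 -0.7146  1.7241  0.2184  1.1911  1.4842] [ 0.5339 -0.1359  0.1525] 0.5044439478563909 [-0.6904  0.0836 -0.1774]
(array([-0.0011,  0.0041,  0.0865]), array([-0.36, -0.1 ,  0.09]))
arch {'c': (0.5324, -0.2298), 'size': (100.1, 41.2), 'yaw': np.float64(-0.0907), 'z': array([0.0865, 0.0985, 0.0996]), 'n': 9605}
held {'c': (0.5324, -0.1368), 'size': (70.9, 70.9), 'yaw': np.float64(-0.0816), 'z': array([0.1583, 0.1847, 0.1922]), 'n': 21728}
```

View pics/wr10.png

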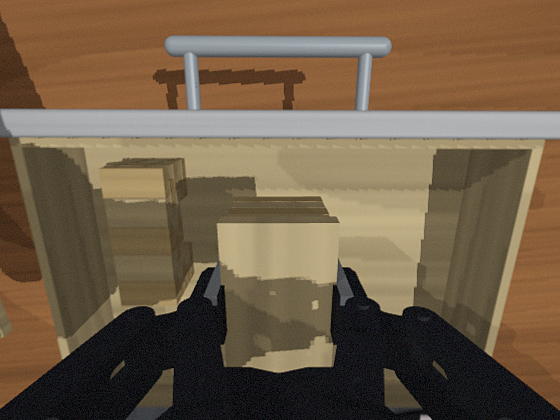

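The wrist view shows the arch standing at (140,230) and the house upright in the grip above the middle slot. Lowering it.

Call:
servo_tool(motion=[[0.3,0,0.001,0.04,0,0,0],[0.3,0,0.001,0.065,0,0,0],[0.3,0,0.001,0.078,0,0,0],[0.3,0,0.001,0.084,0,0,0],[0.3,0,0.001,0.086,0,0,0],[0.3,0,0.001,0.086,0,0,0]])

```text
clock: 28.9
position: [0.5378, -0.1383, 0.0701]
ee_rot: [0.739, 0.674, 0.0, 0.001]
ft_force: [0.4, 0.5, -1.9]
grip_width: 0.506
```

Call:
servo_tool(motion=[[0.3,0,0,0.003,0,0,0],[0.3,0,0,0.006,0,0,0],[0.3,0,0,0.006,0,0,0]])

```text
clock: 29.28
position: [0.5389, -0.1385, 0.0647]
ee_rot: [0.739, 0.674, 0.001, 0.001]
ft_force: [1.0, -0.5, 7.5]
grip_width: 0.505
```

Call:
servo_tool(motion=[[0.3,0,0,-0.001,0,0,0],[0.6,0,0,-0.001,0,0,0],[0.7,0,0,-0.001,0,0,0],[0.7,0,0,-0.001,0,0,0],[0.7,0,0,-0.02,0,0,0],[0.7,0,0,-0.07,0,0,0],[0.7,0,0,-0.12,0,0,0],[0.7,0,0,-0.18,0,0,0],[0.7,0,0,-0.19,0,0,0]])

```text
clock: 30.4
position: [0.5391, -0.138, 0.259]
ee_rot: [0.738, 0.674, 0.002, 0.003]
ft_force: [0.1, 0.1, -1.2]
grip_width: 0.698
```

```bash
python3 - <<'E'
from h import *
o=monitor.get_obs();print(o['joint_pos'],o['position'])
p,c,W=look('wrist'); print('arch',fit(c,(.532,-.229),.08,.11,.06)); print('house',fit(c,(.539,-.138),.08,.11,.06))
p,c,W=look('top'); f=fit(c,(.3646,.3864),.012,.07); print('stair',f)
print(go([*f['c'],.12],f['yaw']+np.pi/2))
E
```

```text
[ 0.7992  0.2347 -0.7349  1.5795  0.1614  1.3813  1.529 ] [ 0.5391 -0.138   0.259 ]
arch {'c': (0.5336, -0.2298), 'size': (99.7, 40.7), 'yaw': np.float64(-0.0877), 'z': array([0.0895, 0.0985, 0.0997]), 'n': 4365}
house {'c': (0.5382, -0.1393), 'size': (74.4, 46.1), 'yaw': np.float64(-0.0856), 'z': array([0.0957, 0.0969, 0.0981]), 'n': 3407}
stair {'c': (0.3648, 0.3863), 'size': (90.9, 42.3), 'yaw': np.float64(-0.8908), 'z': array([0.016 , 0.0385, 0.0507]), 'n': 523}
(array([ 0.5068, -0.2204,  0.1342]), array([ 0.2 , -0.01, 45.84]))
```

Call:
servo_tool(motion=[[0.8,0.04,-0.02,0,0,0,4],[0.8,0.09,-0.04,0,0,0,9],[0.8,0.14,-0.06,0,0,0,14],[0.8,0.19,-0.08,0,0,0,19],[0.8,0.24,-0.105,0,0,0,24],[0.8,0.29,-0.13,0,0,0,29],[0.8,0.34,-0.15,0,0,0,34],[0.8,0.39,-0.17,0,0,0,39],[0.8,0.44,-0.19,0.03,0,0,45.8],[0.8,0.48,-0.21,0.07,0,0,45.8],[0.8,0.501,-0.215,0.11,0,0,45.8],[0.8,0.501,-0.215,0.15,0,0,45.8],[0.8,0.501,-0.215,0.15,0,0,45.8],[0.8,0.501,-0.215,0.15,0,0,45.8]])

```text
clock: 32.25
position: [0.3689, 0.3803, 0.1043]
ee_rot: [0.943, 0.334, 0.0, -0.0]
ft_force: [0.1, 0.1, 0.3]
grip_width: 0.8
```

```bash
python3 - <<'E'
from h import *
o=monitor.get_obs();print(o['joint_pos'],o['position'])
p,c,W=look('wrist','wr11'); f=fit(c,(.3646,.3864),.012,.07); print('stair',f); print(fit(c,(.3646,.3864),.045,.07))
q=np.array(f['c'])+.008*np.array([np.cos(f['yaw']),np.sin(f['yaw'])])
print(go([*q,.012],f['yaw']+np.pi/2))
E
```

```text
[-0.0172  0.4258 -1.0329  1.8211  0.404   1.1252 -0.5099] [0.3689 0.3803 0.1043]
stair {'c': (0.3663, 0.3857), 'size': (89.9, 42.1), 'yaw': np.float64(-0.8883), 'z': array([0.0198, 0.0406, 0.0512]), 'n': 7980}
{'c': (0.3851, 0.3626), 'size': (42.1, 30.5), 'yaw': np.float64(0.6836), 'z': array([0.0484, 0.0506, 0.0516]), 'n': 2534}
(array([0.0007, 0.002 , 0.0928]), array([ 0.01, -0.1 , -0.15]))
```

Call:
servo_tool(motion=[[0.8,0,0.001,0.03,0,0,0],[0.8,0,0.001,0.06,0,0,0],[0.8,0,0.001,0.09,0,0,0],[0.8,0,0.001,0.092,0,0,0],[0.8,0,0.001,0.092,0,0,0],[0.3,0,0.001,0.092,0,0,0],[0.3,0,0.001,0.092,0,0,0],[0.3,0,0.001,0.092,0,0,0],[0.3,0,0.001,0.092,0,0,0]])

```text
clock: 33.42
position: [0.3702, 0.38, 0.0128]
ee_rot: [0.943, 0.334, 0.001, -0.0]
ft_force: [-0.4, -1.5, 6.6]
grip_width: 0.483
```

Call:
servo_tool(motion=[[0.3,0,0,-0.03,0,0,0],[0.3,0,0,-0.08,0,0,0],[0.3,0,0,-0.14,0,0,0],[0.3,0,0,-0.2,0,0,0],[0.3,0,0,-0.24,0,0,0],[0.3,0,0,-0.24,0,0,0]])

```text
clock: 34.17
position: [0.37, 0.3807, 0.2547]
ee_rot: [0.943, 0.334, 0.003, -0.001]
ft_force: [0.4, -0.4, -0.1]
grip_width: 0.484
```

```bash
python3 - <<'E'
from h import *
o=monitor.get_obs();print(o['joint_pos'],o['position'],o['grip_width'],o['ft_force'])
print(go(w(-.25,.09,.25),CY+np.pi/2))
E
```

```text
[ 0.0846  0.2712 -1.1265  1.6356  0.2511  1.3876 -0.3921] [0.37   0.3807 0.2547] 0.4835876529641981 [ 0.3781 -0.41   -0.1457]
(array([-0.1331,  0.4433,  0.0043]), array([  0.17,  -0.29, -45.82]))
```

Call:
servo_tool(motion=[[0.3,-0.013,0.045,0,0,0,-5],[0.3,-0.026,0.09,0,0,0,-10],[0.3,-0.04,0.14,0,0,0,-16],[0.3,-0.054,0.19,0,0,0,-22],[0.3,-0.068,0.24,0,0,0,-28],[0.3,-0.083,0.29,0,0,0,-34],[0.3,-0.098,0.34,0,0,0,-40],[0.3,-0.113,0.39,0,0,0,-45.8],[0.3,-0.125,0.43,0,0,0,-45.8],[0.3,-0.13,0.447,0,0,0,-45.8],[0.3,-0.13,0.447,0,0,0,-45.8],[0.3,-0.13,0.447,0.05,0,0,-45.8],[0.3,-0.13,0.447,0.1,0,0,-45.8],[0.3,-0.13,0.447,0.1,0,0,-45.8]])

```text
clock: 35.92
position: [0.5469, -0.0479, 0.1489]
ee_rot: [0.738, 0.675, -0.002, -0.002]
ft_force: [0.1, 0.6, 0.0]
grip_width: 0.487
```

```bash
python3 - <<'E'
from h import *
o=monitor.get_obs();print(o['joint_pos'],o['position'],o['grip_width'],o['ft_force'])
print(go(w(-.245,.09,.062),CY+np.pi/2))
p,c,W=look('wrist','wr12'); print('house',fit(c,(.539,-.138),.08,.11,.06))
E
```

```text
[ 0.801   0.3858 -0.9577  1.7251  0.333   1.2116  1.2396] [ 0.5469 -0.0479  0.1489] 0.486793393634803 [0.1367 0.6386 0.0418]
(array([0.0001, 0.004 , 0.0868]), array([-0.33, -0.04,  0.14]))
house {'c': (0.538, -0.1393), 'size': (74.3, 47.1), 'yaw': np.float64(-0.0904), 'z': array([0.0915, 0.0969, 0.098 ]), 'n': 8092}
```

View pics/wr12.png

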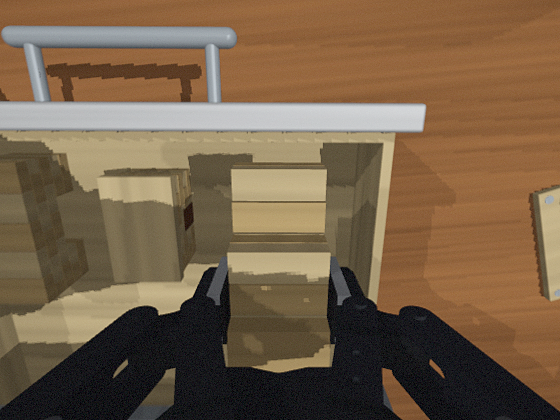

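Stair held upright above the left slot, with house and arch standing beside it. Lowering.

Call:
servo_tool(motion=[[0.3,0,0.001,0.04,0,0,0],[0.3,0,0.001,0.065,0,0,0],[0.3,0,0.001,0.077,0,0,0],[0.3,0,0.001,0.083,0,0,0],[0.3,0,0.001,0.086,0,0,0],[0.3,0,0.001,0.088,0,0,0],[0.3,0,0.001,0.088,0,0,0]])

```text
clock: 36.85
position: [0.5507, -0.05, 0.0637]
ee_rot: [0.739, 0.674, 0.0, 0.0]
ft_force: [-0.8, 0.4, -0.7]
grip_width: 0.482
```

Call:
servo_tool(motion=[[0.3,0,0,0.003,0,0,0],[0.3,0,0,0.005,0,0,0],[0.3,0,0,0.005,0,0,0]])

```text
clock: 37.22
position: [0.5531, -0.0502, 0.0607]
ee_rot: [0.739, 0.674, 0.002, 0.002]
ft_force: [0.3, -1.8, 16.3]
grip_width: 0.482
```

Call:
servo_tool(motion=[[0.3,0,0,-0.002,0,0,0],[0.6,0,0,-0.002,0,0,0],[0.68,0,0,-0.002,0,0,0],[0.68,0,0,-0.002,0,0,0],[0.68,0,0,-0.02,0,0,0],[0.68,0,0,-0.07,0,0,0],[0.68,0,0,-0.12,0,0,0],[0.68,0,0,-0.18,0,0,0],[0.68,0,0,-0.22,0,0,0],[0.68,0,0,-0.22,0,0,0]])

```text
clock: 38.48
position: [0.5519, -0.0492, 0.2826]
ee_rot: [0.738, 0.674, 0.002, 0.002]
ft_force: [0.9, 0.5, -1.6]
grip_width: 0.682
```

```bash
python3 - <<'E'
from h import *
o=monitor.get_obs();print(o['joint_pos'],o['position'])
p,c,W=look('wrist','wr13'); l=cab(c)
for n,xy,lo in (('arch',(.532,-.229),.08),('house',(.539,-.138),.08),('stair',(.545,-.05),.06)): print(n,fit(c,xy,lo,.11,.065))
h=(l[...,2]>.085)&(l[...,0]<-.358)&(l[...,0]>-.4)&(abs(l[...,1])<.06)&(l[...,2]<.105); print('handle',np.percentile(l[h],[3,50,97],axis=0))
print(go(w(-.371,0,.2),CY))
E
```

```text
[ 0.8447  0.2833 -1.0045  1.5373  0.242   1.4471  1.3101] [ 0.5519 -0.0492  0.2826]
arch {'c': (0.5352, -0.2299), 'size': (99.5, 41.7), 'yaw': np.float64(-0.0873), 'z': array([0.0857, 0.0984, 0.0998]), 'n': 4207}
house {'c': (0.5398, -0.1393), 'size': (74.4, 46.6), 'yaw': np.float64(-0.0898), 'z': array([0.0949, 0.097 , 0.0981]), 'n': 3160}
stair {'c': (0.5433, -0.05), 'size': (89.5, 41.7), 'yaw': np.float64(-0.0875), 'z': array([0.0677, 0.0885, 0.0993]), 'n': 3277}
handle [[-0.368  -0.056   0.0948]
 [-0.3629 -0.      0.0976]
 [-0.3584  0.0563  0.0996]]
(array([-0.0885, -0.1269,  0.08  ]), array([ 0.16, -0.11, 90.  ]))
```

View pics/wr13.png

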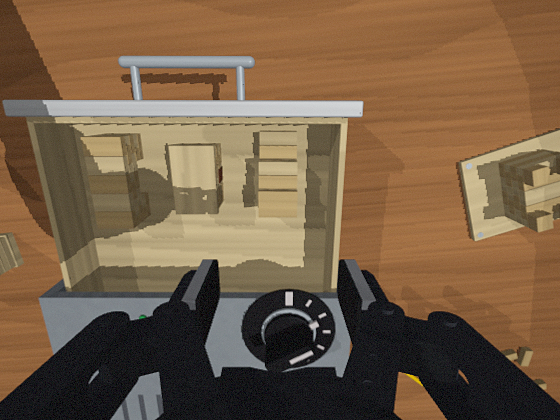

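All three parts stand upright in the drawer: arch (110,180), house (195,178), stair (282,172). Going back to the handle.

Call:
servo_tool(motion=[[0.3,-0.03,-0.04,0,0,0,10],[0.3,-0.06,-0.08,0,0,0,20],[0.3,-0.0885,-0.12,0,0,0,30],[0.3,-0.0885,-0.124,0,0,0,40],[0.3,-0.0885,-0.124,0,0,0,50],[0.3,-0.0885,-0.124,0,0,0,60],[0.3,-0.0885,-0.124,0.02,0,0,70],[0.3,-0.0885,-0.124,0.04,0,0,80],[0.3,-0.0885,-0.124,0.06,0,0,90],[0.3,-0.0885,-0.124,0.08,0,0,90],[0.3,-0.0885,-0.124,0.08,0,0,90],[0.3,-0.0885,-0.124,0.08,0,0,90]])

```text
clock: 40.02
position: [0.4191, -0.1267, 0.1987]
ee_rot: [0.999, -0.045, 0.0, -0.0]
ft_force: [0.1, -1.1, -0.5]
grip_width: 0.301
```

```bash
python3 - <<'E'
from h import *
o=monitor.get_obs();print(o['joint_pos'],o['position'],cab(o['position']))
p,c,W=look('wrist'); l=cab(c)
h=(l[...,2]>.088)&(l[...,0]<-.34)&(l[...,0]>-.4)&(abs(l[...,1])<.04)&(l[...,2]<.105); q=l[h]; print('handle',len(q),np.percentile(q,[3,50,97],axis=0))
q=q[q[:,2]>.0945]; print('top',np.percentile(q,[3,50,97],axis=0))
print(go(w(np.median(q[:,0]),0,.073),CY))
E
```

```text
[ 1.2234 -0.0255 -0.9976  1.9288 -0.0228  1.2266  0.1432] [ 0.4191 -0.1267  0.1987] [-0.3687 -0.0002  0.1987]
handle 1267 [[-0.368  -0.0374  0.0945]
 [-0.3631  0.0031  0.0976]
 [-0.3578  0.0378  0.0993]]
top [[-0.368  -0.0374  0.0948]
 [-0.3631  0.0027  0.0977]
 [-0.3579  0.0377  0.0993]]
(array([ 0.0054, -0.0004,  0.1259]), array([ 0.01, -0.03, -0.01]))
```

Call:
servo_tool(motion=[[0.3,0.0045,0,0.05,0,0,0],[0.3,0.0045,0,0.1,0,0,0],[0.3,0.0045,0,0.126,0,0,0],[0.3,0.0045,0,0.126,0,0,0],[0.3,0.0045,0,0.126,0,0,0],[0,0.0045,0,0.126,0,0,0],[0,0.0045,0,0.126,0,0,0],[0,0.0045,0,0.126,0,0,0],[0,0.0045,0,0.126,0,0,0]], grip_force=40)

```text
clock: 41.2
position: [0.4239, -0.1275, 0.0729]
ee_rot: [0.999, -0.046, 0.0, 0.0]
ft_force: [-0.1, 0.2, 6.2]
grip_width: 0.115
```

Call:
servo_tool(motion=[[0,0.004,0,0,0,0,0],[0,0.012,0,0,0,0,0],[0,0.024,0,0,0,0,0],[0,0.038,0,0,0,0,0],[0,0.052,0,0,0,0,0],[0,0.066,0,0,0,0,0],[0,0.08,0,0,0,0,0],[0,0.094,0,0,0,0,0],[0,0.108,0,0,0,0,0],[0,0.122,0,0,0,0,0],[0,0.136,0,0,0,0,0],[0,0.15,0,0,0,0,0],[0,0.16,0,0,0,0,0],[0,0.168,0,0,0,0,0],[0,0.173,0,0,0,0,0],[0,0.176,0,0,0,0,0],[0,0.176,0,0,0,0,0]])

```text
clock: 43.32
position: [0.5993, -0.1437, 0.073]
ee_rot: [0.999, -0.046, 0.001, 0.0]
ft_force: [1.7, -1.5, 4.3]
grip_width: 0.109
```

Call:
servo_tool(motion=[[0,0.003,0,0,0,0,0],[0,0.006,0,0,0,0,0],[0,0.009,0,0,0,0,0],[0,0.012,0,0,0,0,0],[0,0.014,0,0,0,0,0],[0,0.014,0,0,0,0,0]])

```text
clock: 44.08
position: [0.6098, -0.1448, 0.0728]
ee_rot: [0.999, -0.046, -0.003, 0.001]
ft_force: [-18.7, 0.5, 20.2]
grip_width: 0.112
```

Call:
servo_tool(motion=[[0,-0.002,0,0,0,0,0],[0,-0.002,0,0,0,0,0],[0.3,-0.002,0,0,0,0,0],[0.3,-0.003,0,0,0,0,0],[0.3,-0.003,0,0,0,0,0],[0.3,-0.003,0,-0.03,0,0,0],[0.3,-0.003,0,-0.08,0,0,0],[0.3,-0.003,0,-0.14,0,0,0],[0.45,-0.003,0,-0.2,0,0,0],[0.45,-0.003,0,-0.2,0,0,0]])

```text
clock: 45.32
position: [0.6113, -0.1439, 0.2772]
ee_rot: [0.999, -0.046, 0.003, 0.001]
ft_force: [0.2, 0.5, -1.8]
grip_width: 0.449
```

```bash
python3 - <<'E'
from h import *
o=monitor.get_obs();print(o['joint_pos'],o['position'],o['ft_force'])
for n in ('wrist','top'):
    p,c,W=look(n,n+'14'); l=cab(c)
    h=(l[...,2]>.088)&(l[...,0]<-.165)&(l[...,0]>-.22)&(abs(l[...,1])<.04)&(l[...,2]<.105); q=l[h]; print('handle',len(q),np.percentile(q,[3,50,97],axis=0) if len(q) else '')
    try: print('dial',fit(c,(.7079,-.0521),.165,.2,.05))
    except Exception: pass
    try: print('keep',fit(c,(.601,.2755),.03,.09,.06))
    except Exception: pass
E
```

```text
[ 0.8136  0.4575 -0.9197  1.351   0.362   1.4985 -0.169 ] [ 0.6113 -0.1439  0.2772] [ 0.2488  0.5151 -1.8361]
handle 802 [[-0.1813 -0.0372  0.0937]
 [-0.1759  0.0023  0.0975]
 [-0.1706  0.038   0.0995]]
dial {'c': (0.7096, -0.0536), 'size': (49.9, 17.2), 'yaw': np.float64(-1.1437), 'z': array([0.1684, 0.1787, 0.1803]), 'n': 2060}
handle 80 [[-0.1832 -0.0131  0.091 ]
 [-0.1781  0.0127  0.0953]
 [-0.1729  0.0381  0.0995]]
dial {'c': (0.7078, -0.0518), 'size': (49.7, 16.2), 'yaw': np.float64(-1.1236), 'z': array([0.1714, 0.1764, 0.1796]), 'n': 134}
keep {'c': (0.5995, 0.2767), 'size': (80.3, 56.7), 'yaw': np.float64(0.2392), 'z': array([0.041 , 0.052 , 0.0689]), 'n': 636}
```

Drawer is shut: the handle is at −0.177, 0.197 m in from where the open stop was. Now the dial, at mark 2 (bar yaw ≈ −1.137), which needs two clicks.

```bash
python3 - <<'E'
from h import *
print(go([.7087,-.0527,.153],CY+np.pi-2*np.pi/6-np.pi/2), np.degrees(1))
E
```

```text
(array([ 0.0904, -0.1003,  0.1192]), array([  0.03,   0.01, -30.04])) 57.29577951308232
```

Call:
servo_tool(motion=[[0.45,0.03,-0.035,0,0,0,-10],[0.45,0.06,-0.07,0,0,0,-20],[0.45,0.0904,-0.1,0,0,0,-30],[0.45,0.0904,-0.1,0.02,0,0,-30],[0.45,0.0904,-0.1,0.04,0,0,-30],[0.45,0.0904,-0.1,0.04,0,0,-30],[0.45,0.0904,-0.1,0.04,0,0,-30]])

```text
clock: 46.3
position: [0.7085, -0.0541, 0.2328]
ee_rot: [0.977, 0.214, 0.0, 0.0]
ft_force: [0.1, -0.4, 0.5]
grip_width: 0.45
```

```bash
python3 - <<'E'
from h import *
p,c,W=look('wrist','wr15'); f=fit(c,(.7087,-.0527),.165,.2,.05); print(f)
print(T()[:3,3],go([.7087,-.0527,.153],CY+np.pi-2*np.pi/6-np.pi/2))
E
```

```text
{'c': (0.7092, -0.0527), 'size': (49.2, 16.0), 'yaw': np.float64(-1.1428), 'z': array([0.1751, 0.1789, 0.1801]), 'n': 1726}
[ 0.7088 -0.0538  0.2332] (array([ 0.0003, -0.0011,  0.0802]), array([ 0.06, -0.04, -0.12]))
```

View pics/wr15.png

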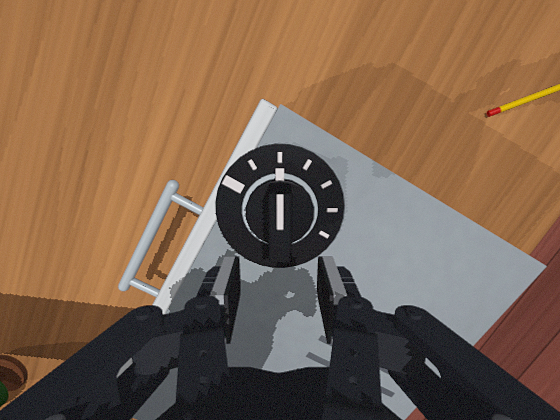

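The picture confirms it: off mark (233,185), pointer at the second mark (280,175), fourth mark (326,185); drawer shut flush at left. Descend and pinch the bar.

Call:
servo_tool(motion=[[0.45,0,-0.0005,0.03,0,0,0],[0.45,0,-0.0005,0.06,0,0,0],[0.45,0,-0.0005,0.079,0,0,0],[0.45,0,-0.0005,0.079,0,0,0],[0.45,0,-0.0005,0.079,0,0,0],[0.1,0,-0.0005,0.079,0,0,0],[0.1,0,-0.0005,0.079,0,0,0],[0.1,0,-0.0005,0.079,0,0,0]], grip_force=30)

```text
clock: 47.35
position: [0.7088, -0.0524, 0.1546]
ee_rot: [0.977, 0.215, 0.001, 0.0]
ft_force: [-2.8, -0.6, 6.0]
grip_width: 0.178
```

Gripped (15 mm). Turn one click clockwise (rz +30°).

Call:
servo_tool(motion=[[0.1,0,0,0,0,0,6],[0.1,0,0,0,0,0,12],[0.1,0,0,0,0,0,18],[0.1,0,0,0,0,0,24],[0.1,0,0,0,0,0,29],[0.1,0,0,0,0,0,30],[0.1,0,0,0,0,0,30],[0.1,0,0,0,0,0,30]])

```text
clock: 48.35
position: [0.7089, -0.0524, 0.1547]
ee_rot: [0.999, -0.046, 0.001, 0.0]
ft_force: [-2.8, -0.4, 6.0]
grip_width: 0.177
```

```bash
python3 - <<'E'
from h import *
o=monitor.get_obs(); x=T()[:3,0]; print('jaw yaw',np.arctan2(x[1],x[0]),'pointer rad past off',CY+np.pi-(np.arctan2(x[1],x[0])+np.pi/2),o['torque'],o['ft_force'])
E
```

```text
jaw yaw -0.09113640053515477 pointer rad past off 1.5714327273300512 [-0.1537  0.6403 -0.0261] [-2.8117 -0.3787  6.0228]
```

Third mark (1.571). One more click.

Call:
servo_tool(motion=[[0.1,0,0,0,0,0,6],[0.1,0,0,0,0,0,12],[0.1,0,0,0,0,0,18],[0.1,0,0,0,0,0,24],[0.1,0,0,0,0,0,28],[0.1,0,0,0,0,0,29.5],[0.1,0,0,0,0,0,29.5],[0.1,0,0,0,0,0,29.5]])

```text
clock: 49.35
position: [0.7089, -0.0524, 0.1546]
ee_rot: [0.954, -0.298, 0.001, 0.0]
ft_force: [-2.8, -0.9, 6.1]
grip_width: 0.184
```

Call:
servo_tool(motion=[[0.45,0,0,0,0,0,0],[0.45,0,0,0,0,0,0],[0.45,0,0,0,0,0,0],[0.45,0,0,-0.03,0,0,0],[0.45,0,0,-0.08,0,0,0],[0.45,0,0,-0.1,0,0,0],[0.45,0,0,-0.1,0,0,0],[0.45,0,0,-0.1,0,0,0]])

```text
clock: 50.35
position: [0.7082, -0.0525, 0.2516]
ee_rot: [0.954, -0.298, -0.001, 0.0]
ft_force: [0.3, -0.7, -1.2]
grip_width: 0.453
```

```bash
python3 - <<'E'
from h import *
p,c,W=look('wrist','wr16'); f=fit(c,(.7087,-.0527),.165,.2,.05); print(f, 'expected bar yaw',CY+np.pi-4*np.pi/6)
p,c,W=look('top','top16'); l=cab(c); print('keep',fit(c,(.601,.2755),.03,.09,.06))
print('glue/tree/gate',*[boxes('top',W,t,2) for t in('glue_mid','tree_mid','gate_mid')])
h=(l[...,2]>.088)&(l[...,0]<-.165)&(l[...,0]>-.22)&(abs(l[...,1])<.06)&(l[...,2]<.105); q=l[h]; print('handle',len(q),np.percentile(q,[3,50,97],axis=0) if len(q) else '')
o=monitor.get_obs(); print(o['ft_force'],o['position'],o['clock'])
E
```

```text
{'c': (0.7099, -0.0533), 'size': (50.0, 15.9), 'yaw': np.float64(0.9675), 'z': array([0.1761, 0.1789, 0.1802]), 'n': 1465} expected bar yaw 0.9566975511965978
keep {'c': (0.5992, 0.2765), 'size': (80.3, 57.4), 'yaw': np.float64(0.2371), 'z': array([0.0424, 0.0517, 0.0687]), 'n': 638}
glue/tree/gate [(0.85, array([0.5715, 0.4871, 0.0966]))] [(0.68, array([ 0.4604, -0.4734,  0.0706]))] [(0.75, array([ 0.6275, -0.4915,  0.0994])), (0.67, array([ 0.6501, -0.2372,  0.1176]))]
handle 0 
[ 0.5955  0.2625 -0.1381] [ 0.7083 -0.0524  0.2523] 50.6
```

View pics/wr16.png

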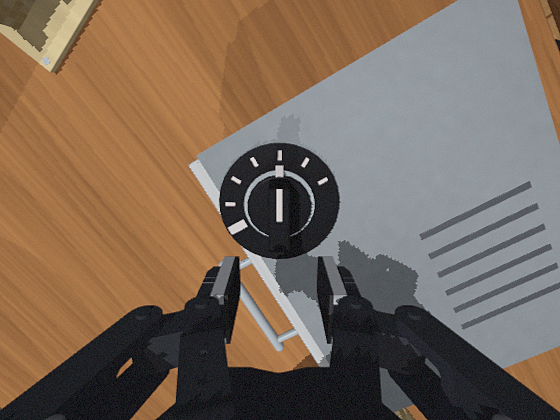

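The pointer is at the fourth mark: off (237,228), then thin marks (230,204), (236,180), (254,161), (279,155). I raise the arm clear for one last check of the drawer, then hand in.

Call:
servo_tool(motion=[[0.45,0,0,-0.05,0,0,0],[0.45,0,0,-0.08,0,0,0],[0.45,0,0,-0.08,0,0,0],[0.45,0,0,-0.08,0,0,0]])

```text
clock: 51.1
position: [0.7084, -0.0523, 0.3321]
ee_rot: [0.954, -0.298, -0.001, 0.0]
ft_force: [-0.3, 0.6, -0.2]
grip_width: 0.45
```

```bash
python3 - <<'E'
from h import *
p,c,W=look('wrist'); l=cab(c)
h=(l[...,2]>.088)&(l[...,0]<-.165)&(l[...,0]>-.22)&(abs(l[...,1])<.06)&(l[...,2]<.105); q=l[h]; print('handle',len(q),np.percentile(q,[3,50,97],axis=0) if len(q) else '')
print('dial',fit(c,(.7087,-.0527),.165,.2,.05)['yaw'])
p,c,W=look('scene'); print('keep',*boxes('scene',W,'keep_center',1), fit(c,(.601,.2755),.03,.09,.06)); l=cab(c)
h=(l[...,2]>.088)&(l[...,0]<-.165)&(l[...,0]>-.22)&(abs(l[...,1])<.06)&(l[...,2]<.105); q=l[h]; print('handle scene',len(q),np.percentile(q,[3,50,97],axis=0) if len(q) else '')
o=monitor.get_obs(); print(o['joint_velocities'],o['ft_force'])
if abs(np.median(q[:,0])+.177)<.006: print(ticket.hand_in())
E
```

```text
handle 719 [[-0.1801 -0.0553  0.0931]
 [-0.174   0.003   0.0973]
 [-0.1675  0.0567  0.0994]]
dial 0.9605
keep (0.87, array([0.6076, 0.2596, 0.0477])) {'c': (0.6023, 0.2749), 'size': (80.4, 63.3), 'yaw': np.float64(0.2344), 'z': array([0.0336, 0.0522, 0.068 ]), 'n': 385}
handle scene 154 [[-0.1793 -0.0559  0.0895]
 [-0.173  -0.001   0.0955]
 [-0.1685  0.0561  0.0986]]
[ 0.0007 -0.0027 -0.0004 -0.0055 -0.0001  0.0022  0.0004] [ 0.151   0.1034 -0.472 ]
the job is handed in; nothing more can be done
None
```

The job is done and handed in at about 51 s on the robot's clock. I pulled the drawer open, stood the keep on the base board, and stood the arch, house and stair on the drawer floor; no wall was present. Then I pushed the drawer to its stop and turned the dial two single clicks, from the second mark to the fourth.

What the last checks showed:
- **Keep:** upright on the board, its top 0.06 m above the board's top face.
- **Drawer:** the handle stands 0.197 m in from where it hit the open stop, so it is shut. The wrist and scene cameras put the handle 3–4 mm further in than that; I took this as camera error.
- **Parts in the drawer:** all three were upright at their full heights just before I shut it. I could not see them after that.
- **Dial:** the bar is at 0.961 rad, where 0.957 is expected for the fourth mark.
- **Bystanders:** in the last top view the tree and gatehouse read the same as at the start. The bottle was only checked against the first scene view and read 1–2 cm different. I put that down to the cameras seeing different sides of it, since the arm never went near it.

The house was knocked about 27 mm during the run, so I re-measured it before gripping. I saw no grip slackening.

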